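# Take and store a thickness reading

### The arm

A 7-joint arm with a two-finger parallel gripper is mounted at the origin on the work surface. World frame = base frame: x ahead of the robot, y to its left, z up, the work surface at z = 0. Lengths are in m, angles in rad, forces in N, time in s.
With the tool pointing down it reaches from about 0.425 to 0.875 m from the base axis. Payload 4.7 kg.
Tool frame: the origin (TCP) lies at the very end of the fingers, on their centre line; the grasp point (between the pads) lies 19 mm behind it (grip_point_offset is the distance from the TCP to the grasp point, in m); x points along the fingers, z is the direction in which the jaws open and shut, and the axes are right-handed (so a half turn about x gives the same grasp; the last joint's range is limited). The gripper opens to 87 mm and grips with 3 to 60 N. Pads are 19 mm wide; open, the fingers measure 117 mm over their backs; the gripper's body (75 mm by 190 mm) begins 51 mm behind the grasp point.
Start: joints at [1.335, 0.321, -0.07, 1.45, 0.023, 1.371, -0.057], TCP at [0.161, -0.63, 0.223] pointing down, gripper open.
Joint ranges: [-2.86, 2.86], [-0.3, 2.09], [-1.38, 1.24], [0.06, 2.45], [-1.56, 4.7], [0.09, 2.05], [-2.69, 2.69]. Speed limits (rad/s): [2.57, 2.57, 3.14, 3.14, 3.14, 3.14, 3.14].

### API

Orientations are given as a rotation vector (axis times angle).
In Python, from bench import get_state, get_image, calibration, close_job, grip_point_offset gives the robot as it stands.
- The arm moves only by the tool play_rows, never from a script. Its argument "targets" is a list of rows, each an object with "claw": the closure, from 0 (fully open) to 1 (shut); "linear": the shift along the tool's x, y, z as a fraction of full scale, a list of three; "rotation": the turn, a rotation vector about the tool's x, y, z as a fraction of full scale, a list of three. In form: [{"claw": claw, "linear": [x, y, z], "rotation": [wx, wy, wz]}, ...]. A call has 1 to 10 rows; each row shifts and turns the pose as measured when the row begins, along the tool's axes as they then stand; what a row does not reach is not made up. Full scale, the value 1, is 2.5 cm for a shift and 90 degrees for a turn. A row lasts 1/12 s, in which the tool goes at most 41.7 mm and 7.16 degrees, less where a joint would pass 70% of its speed; a pose out of reach is approached as far as the arm can. A call with a number of a shift or a turn outside -1 to 1 is refused whole. A call with a gripper value outside its range is refused whole. The fingers move at their own pace and stop on an object; "newtons" is the grip in N (left out, the last holds). Time passes only in rows, so rows that do not move let the fingers close. It gives the time, the measured TCP pose, the force and the opening at its end, in the units of the state.
- get_state(): the state, without advancing time (a new reading comes with each control period).
- get_image(name): name is "side" or "top"; returns the picture (400x640x3 uint8, blue, green, red); there is no depth.
- calibration(name): a dict with "fx", "fy", "cx", "cy" (pixels), "dist_coeffs" ([k1, k2, p1, p2, k3] as OpenCV has them; the pictures are not rectified), "rvec" (rotation vector, rad) and "tvec" (3), from world to camera coordinates, as OpenCV has them. Camera axes: x right, y down, z forward; pixel columns grow to the right and rows downward; lengths in m; the calibration is good to about 2 mm. A picture is of the moment at which its call begins. calibration takes no time and is no camera call.
- close_job(): hands the job in, once; it reports no verdict.
The state is a dict: "time": time; "joint_positions": joint angles; "qd": joint speeds; "joint_torque": joint torques, N m; "position": TCP position; "tool_rot": TCP orientation; "ft_force": force on the tool from outside, world axes, zero at the start; "torque": the same for the moment, N m; "grip_width": opening from 0.0 (shut) to 1.0 (fully open).
Only numpy, scipy, OpenCV 4.12 (cv2) and the standard library are available. Lean on these libraries where they do the work, as an engineer would, in place of code of your own. Each camera call takes 0.05 s, during which the arm holds its last target. There are 200 camera calls.

### The job

Take a reading on the stepped test piece: with the fingertips, gently press the sprung probe that stands on it down to its stop, keep it down for about a second, and let it come up again. Then press the round key on the blue flaw detector fully down to store the reading, let it come up, and draw the hand clear. Grasp and lift nothing, press no other probe or key, and leave the test pieces and the loose things around them where they are.

Things in the scene. Friction and masses are not known exactly. Their poses are not given: they have to be found in the camera images.
- probe_step_top (a point): the probe to press: top centre of the round aluminium plunger (24 mm diameter) of the sprung probe on the STEPPED test piece. At rest 58 mm above the desk; the point moves down with the plunger, straight down, 6 mm to its stop. It starts to give at 1.5 N and is fully down at 5 N. Its dark steel housing is a fixed collar, 40 mm diameter, 12 mm high, whose top is 6 mm below the top of the resting plunger
- probe_step (a joint): travel of that plunger in m: 0 up, 0.006 fully down; it springs back by itself
- step_block: loose steel test piece shaped as a staircase of three steps, 0.62 kg, 90 x 40 mm in plan (long along its x), steps 10, 22 and 35 mm high rising towards its -x; origin at the centre of its underside; the highest step spans x from -45 to -5 mm. The probe stands on the highest step, at x = -25 mm
- probe_flat_top (a point): top centre of the identical sprung probe on the plain rectangular test piece, to be left alone; also 58 mm above the desk
- probe_disc_top (a point): top centre of the identical sprung probe on the round test piece, to be left alone; also 58 mm above the desk
- probe_flat (a joint): travel of the plunger on the rectangular piece, m: 0 up, 0.006 down
- probe_disc (a joint): travel of the plunger on the round piece, m: 0 up, 0.006 down
- flat_block: loose plain rectangular steel test piece 90 x 40 x 35 mm, 0.95 kg, origin at the centre of its underside, its probe at x = -25 mm; leave alone
- disc_block: loose round steel test piece, diameter 68 mm, 35 mm high, 0.95 kg, origin at the centre of its underside, its probe at the centre; leave alone
- tray: fixed open dark steel tray 360 (x) x 340 (y) mm, rim 25 mm high, walls and floor 5 mm thick; the three test pieces stand in a row in it, about 90 mm apart; origin at the centre of its underside. It may be on the left or the right of the desk
- store_key_top (a point): the store key to press: top centre of the only round key (grey, 24 mm diameter) of the flaw detector. At rest its top is 59 mm above the desk and 11 mm above the blue face, 6 mm higher than the square keys; it goes straight down 4 mm to its stop, starting to give at 1.2 N and fully down at 4 N; the point moves with it. The nearest square key's centre is 49 mm away
- store_key (a joint): travel of the round key in m: 0 up, 0.004 fully down; it springs back by itself
- detector: fixed blue handheld flaw detector lying on its back, 240 (its x) x 160 (its y) x 50 mm, black corners, dark screen on the half towards its +x, keys on the half towards its -x (nearer the robot); origin at the centre of its underside; round key at x = -62, y = -38 mm. It stands on the side of the desk where the tray is not
- small_key0_top (a point): square grey key, 16 x 20 mm, one of four identical ones that must be left alone, standing 5 mm proud of the blue face; this point is the centre of its top. 35 mm pitch
- small_key0 (a joint): travel of that square key in m: 0 up, 0.0035 fully down
- small_key1_top (a point): square grey key, 16 x 20 mm, one of four identical ones that must be left alone, standing 5 mm proud of the blue face; this point is the centre of its top. 35 mm pitch
- small_key1 (a joint): travel of that square key in m: 0 up, 0.0035 fully down
- small_key2_top (a point): square grey key, 16 x 20 mm, one of four identical ones that must be left alone, standing 5 mm proud of the blue face; this point is the centre of its top. 35 mm pitch
- small_key2 (a joint): travel of that square key in m: 0 up, 0.0035 fully down
- small_key3_top (a point): square grey key, 16 x 20 mm, one of four identical ones that must be left alone, standing 5 mm proud of the blue face; this point is the centre of its top. 35 mm pitch
- small_key3 (a joint): travel of that square key in m: 0 up, 0.0035 fully down
- cal_block: loose steel calibration bar 26 x 70 x 30 mm high in the far part of the tray, origin at the centre of its underside; leave alone
- wedge: loose small angle-probe, clear plastic shoe 36 x 26 mm, 24 mm high, in the far part of the tray, origin at the centre of its underside; leave alone
- gel_bottle: loose white bottle with blue cap, 42 mm diameter, 120 mm high, beyond the far end of the detector, origin at the centre of its underside; leave alone
Mind the look-alikes: they are no part of the job. Leave any green or pink look-alike of the step_block alone.

How it is judged:
By the outcome, as a careful person would: the job done as asked, in the order asked, and still so for the second after the job is handed in, with the robot touching nothing.
It also fails if it takes over 48 s, if anything falls off the work surface, if the arm or the gripper's body presses on something with over 40 N, if the wrist force passes 120 N, or if a joint passes its speed limit or range.

## Working session

There is one attempt and no reset: what is moved stays moved. The work goes in short steps, Python scripts to look and compute and a tool call to move; the robot and the scene stay as the last step left them, time stands still between calls to the robot, and variables do not carry over. Pictures are saved under pics/ and viewed, about 8 in all and at most 12, crops included, and the job is handed in when it is done.

Besides the shell and the picture viewer there is one more tool, called after "Call:" by a JSON object that holds its "fn" and its "kwargs", one argument or row to a line. play_rows: Moves the arm, as the interface text tells. Shift numbers are shares of 2.5 cm and turn numbers shares of 90 degrees, none past 1 either way. Its arguments: {"type":"object","properties":{"targets":{"type":"array"},"newtons":{"type":"number"}},"required":["targets"]}

```bash
mkdir -p pics
cat > h.py <<'E'
import numpy as np, cv2
from bench import *
def cam(n):
    c=calibration(n); K=np.array([[c['fx'],0,c['cx']],[0,c['fy'],c['cy']],[0,0,1.]])
    return K,np.array(c['dist_coeffs']),np.array(c['rvec'],float),np.array(c['tvec'],float)
def ray(n,uv,z):
    K,d,r,t=cam(n); p=cv2.undistortPoints(np.array([[uv]],float),K,d)[0,0]
    R=cv2.Rodrigues(r)[0]; o=-R.T@t; v=R.T@np.array([p[0],p[1],1]); return o+v*(z-o[2])/v[2]
def proj(n,P):
    K,d,r,t=cam(n); return cv2.projectPoints(np.array(P,float).reshape(-1,3),r,t,K,d)[0][:,0]
E
python3 - <<'E'
from h import *
for n in('top','side'): cv2.imwrite(f'pics/{n}0.png',get_image(n))
print(get_state())
E
```

```text
{'time': 0.1, 'joint_positions': array([ 1.33512854,  0.32178628, -0.07009358,  1.45155199,  0.02261245,
        1.37076902, -0.05691502]), 'qd': array([-0.00062212, -0.000873  , -0.00068571, -0.00283764, -0.00072668,
        0.00022555, -0.00303263]), 'joint_torque': array([-3.26738837e-04, -4.92569697e+01, -4.05645836e-01, -3.13398814e+01,
       -6.40520034e-02,  3.94447229e-02,  7.91915363e-05]), 'position': array([ 0.16050092, -0.62937163,  0.22154715]), 'tool_rot': array([ 1.02427145,  1.31852741, -1.02263865]), 'ft_force': array([0.40833265, 0.60880555, 0.42857868]), 'torque': array([0.05105203, 0.04984827, 0.0154488 ]), 'grip_width': 0.9965089014645186}
```

View pics/top0.png

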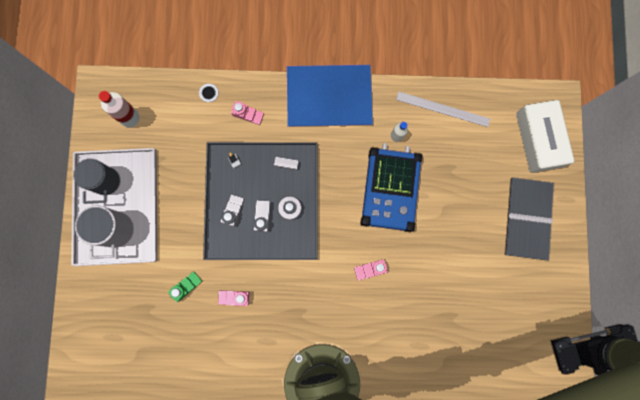

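View pics/side0.png

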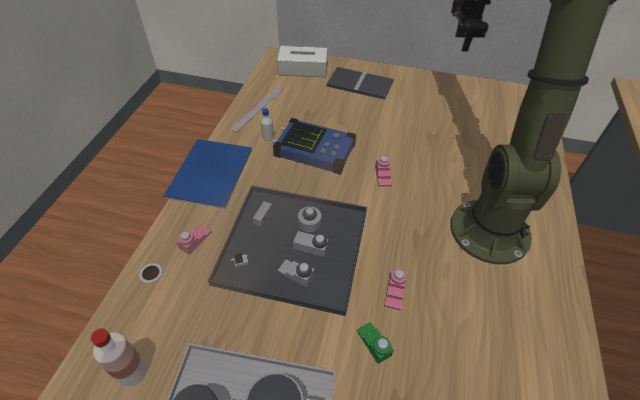

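The top view shows the tray with three probes near (230,216), (262,223) and (289,208). The detector's round key is near (404,210). I'll enlarge both views to tell the pieces apart.

Run:
```python
from h import *
t=cv2.imread('pics/top0.png');s=cv2.imread('pics/side0.png')
a=cv2.resize(t[185:240,205:310],None,fx=7.6,fy=5.4*7.6/5.4*.7,interpolation=cv2.INTER_CUBIC)
a=cv2.resize(t[190:240,210:310],(800,400),interpolation=cv2.INTER_CUBIC)
b=cv2.resize(s[200:290,270:345],(480,576),interpolation=cv2.INTER_CUBIC)[:, :]
c=cv2.resize(t[185:225,360:420],(480,320),interpolation=cv2.INTER_CUBIC)
cv2.imwrite('pics/a.png',a);cv2.imwrite('pics/b.png',b);cv2.imwrite('pics/c.png',c)
```

```text
(no output)
```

View pics/a.png

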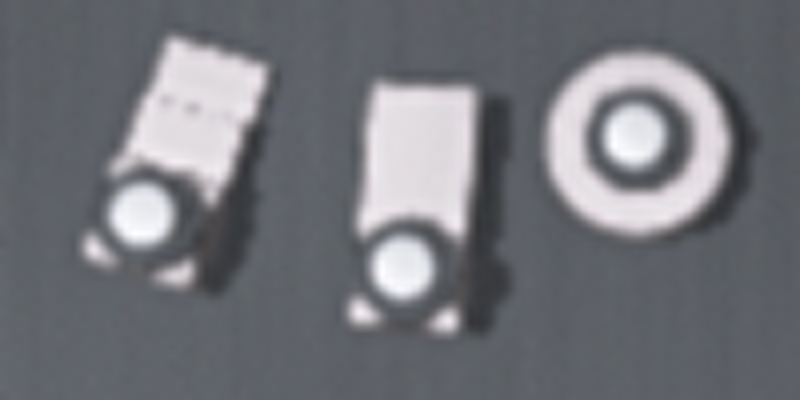

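View pics/b.png

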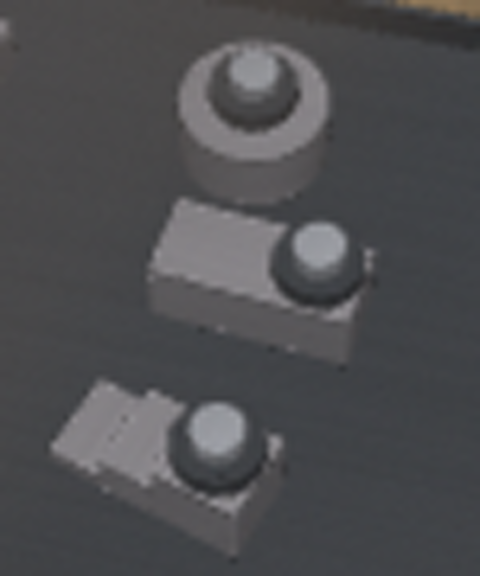

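View pics/c.png

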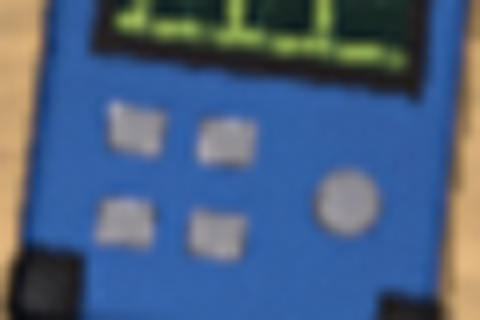

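The leftmost probe is on the staircase: crop a (141,213) and crop b (218,427). The round key is at crop c (347,202). Next I'll triangulate both and plan the moves.

Run:
```python
from h import *
from scipy.spatial.transform import Rotation as Rn
f=lambda x,y,k,u,v:(u+(x+.5)/k-.5,v+(y+.5)/k-.5)
pt=f(141,213,8,210,190);ps=f(218,427,6.4,270,200);kt=f(347,202,8,360,185)
P=ray('top',pt,.058);K=ray('top',kt,.059)
print('probe',P,'side',ray('side',ps,.058),'key',K,proj('side',K))
s=cv2.imread('pics/side0.png')
print(ray('top',f(402,268,8,210,190),.058),ray('top',f(634,136,8,210,190),.058))
st=get_state();R=Rn.from_rotvec(st['tool_rot']).as_matrix();print(st['position']);print(R.round(3))
print('start px',proj('side',[st['position']]))
# side detection of key: grey blob near projection
u,v=proj('side',K)[0].astype(int);c=s[v-14:v+15,u-18:u+19]
cv2.imwrite('pics/d.png',cv2.resize(c,None,fx=16,fy=16,interpolation=cv2.INTER_CUBIC));print(u-18,v-14)
```

```text
probe [0.47330146 0.2918138  0.058     ] side [0.47336494 0.2884545  0.058     ] key [ 0.5071949  -0.22475615  0.059     ] [[336.24045534 134.67929173]]
[0.45582658 0.19533946 0.058     ] [0.50708141 0.11207024 0.058     ]
[ 0.16050092 -0.62937163  0.22154715]
[[-0.001  0.969  0.247]
 [ 0.002  0.247 -0.969]
 [-1.    -0.    -0.002]]
start px [[460.85791693  43.18624309]]
318 120
```

View pics/d.png

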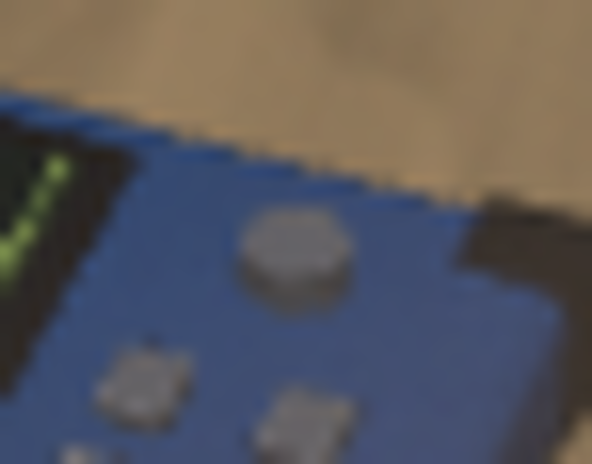

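The side view confirms the key: it shows at (336.1,134.7) and was predicted at (336.2,134.7). Targets are probe ≈ (0.473, 0.2905) and key ≈ (0.507, -0.225). I'll shut the fingers and travel high, bending around the base.

Call:
{"fn": "play_rows", "kwargs": {
  "targets": [
    {"claw": 1, "linear": [0, 0.97, -0.64], "rotation": [0, 0, 0]},
    {"claw": 1, "linear": [0, 0.97, -0.64], "rotation": [0, 0, 0]},
    {"claw": 1, "linear": [0, 0.97, -0.64], "rotation": [0, 0, 0]},
    {"claw": 1, "linear": [0, 0.97, -0.64], "rotation": [0, 0, 0]},
    {"claw": 1, "linear": [0, 0.97, -0.64], "rotation": [0, 0, 0]},
    {"claw": 1, "linear": [0, 0.97, -0.64], "rotation": [0, 0, 0]},
    {"claw": 1, "linear": [0, 0.97, -0.64], "rotation": [0, 0, 0]},
    {"claw": 1, "linear": [0, 0.97, -0.64], "rotation": [0, 0, 0]},
    {"claw": 1, "linear": [0, 0.97, -0.64], "rotation": [0, 0, 0]},
    {"claw": 1, "linear": [0, 0.97, -0.64], "rotation": [0, 0, 0]}
  ],
  "newtons": 10
}}

```text
time: 0.93
position: [0.3542, -0.4098, 0.2142]
tool_rot: [1.038, 1.323, -1.039]
ft_force: [-0.0, -0.3, -0.5]
grip_width: 0.327
```

Call:
{"fn": "play_rows", "kwargs": {
  "targets": [
    {"claw": 1, "linear": [-0.05, 0.97, -0.64], "rotation": [0, 0, 0]},
    {"claw": 1, "linear": [-0.05, 0.97, -0.64], "rotation": [0, 0, 0]},
    {"claw": 1, "linear": [-0.05, 0.97, -0.64], "rotation": [0, 0, 0]},
    {"claw": 1, "linear": [-0.05, 0.97, -0.64], "rotation": [0, 0, 0]},
    {"claw": 1, "linear": [-0.05, 0.97, -0.64], "rotation": [0, 0, 0]},
    {"claw": 1, "linear": [-0.05, 0.97, -0.64], "rotation": [0, 0, 0]},
    {"claw": 1, "linear": [-0.05, 0.97, -0.64], "rotation": [0, 0, 0]},
    {"claw": 1, "linear": [-0.05, 0.97, -0.64], "rotation": [0, 0, 0]},
    {"claw": 1, "linear": [-0.05, 0.97, -0.64], "rotation": [0, 0, 0]},
    {"claw": 1, "linear": [-0.05, 0.6, -0.64], "rotation": [0, 0, 0]}
  ]
}}

```text
time: 1.77
position: [0.5508, -0.1861, 0.2225]
tool_rot: [1.038, 1.331, -1.04]
ft_force: [-0.2, -0.5, 0.5]
grip_width: 0.007
```

```bash
cat > st.py <<'E'
from h import *
import sys
from scipy.spatial.transform import Rotation as Rn
st=get_state();R=Rn.from_rotvec(st['tool_rot']).as_matrix();p=st['position']
T=np.array([float(a) for a in sys.argv[1:4]])
print(st['time'],'p',p.round(4),'F',st['ft_force'].round(2),'units/.025 tool:',(R.T@(T-p)/.025).round(3))
# rotation to tool x straight down keeping yaw: in tool axes
d=np.array([0,0,-1.]);a=np.cross(R[:,0],d);print('rot frac',(R.T@a/(np.pi/2)).round(4),'q',st['joint_positions'].round(2),'w',st['grip_width'])
E
python3 st.py .473 .2905 .15
```

```text
1.7667 p [ 0.5508 -0.1861  0.2225] F [-0.23 -0.45  0.54] units/.025 tool: [  3.167   1.413 -19.223]
rot frac [ 0.     -0.0095  0.0083] q [ 0.69  0.22 -0.48  1.6   0.1   1.37 -1.13] w 0.006675680884037264
```

Call:
{"fn": "play_rows", "kwargs": {
  "targets": [
    {"claw": 1, "linear": [0, 0.07, -0.97], "rotation": [0, 0, 0]},
    {"claw": 1, "linear": [0, 0.07, -0.97], "rotation": [0, 0, 0]},
    {"claw": 1, "linear": [0, 0.07, -0.97], "rotation": [0, 0, 0]},
    {"claw": 1, "linear": [0, 0.07, -0.97], "rotation": [0, 0, 0]},
    {"claw": 1, "linear": [0, 0.07, -0.97], "rotation": [0, 0, 0]},
    {"claw": 1, "linear": [0, 0.07, -0.97], "rotation": [0, 0, 0]},
    {"claw": 1, "linear": [0, 0.07, -0.97], "rotation": [0, 0, 0]},
    {"claw": 1, "linear": [0, 0.07, -0.97], "rotation": [0, 0, 0]},
    {"claw": 1, "linear": [0, 0.07, -0.97], "rotation": [0, 0, 0]},
    {"claw": 1, "linear": [0, 0.07, -0.97], "rotation": [0, 0, 0]}
  ]
}}

```text
time: 2.6
position: [0.5091, 0.0661, 0.2213]
tool_rot: [1.037, 1.339, -1.041]
ft_force: [-0.3, 0.5, 0.5]
grip_width: 0.003
```

Call:
{"fn": "play_rows", "kwargs": {
  "targets": [
    {"claw": 1, "linear": [0, 0.07, -0.97], "rotation": [0, 0, 0]},
    {"claw": 1, "linear": [0, 0.07, -0.97], "rotation": [0, 0, 0]},
    {"claw": 1, "linear": [0, 0.07, -0.97], "rotation": [0, 0, 0]},
    {"claw": 1, "linear": [0, 0.07, -0.97], "rotation": [0, 0, 0]},
    {"claw": 1, "linear": [0, 0.07, -0.97], "rotation": [0, 0, 0]},
    {"claw": 1, "linear": [0.1, 0.07, -0.97], "rotation": [0, 0, 0]},
    {"claw": 1, "linear": [0.1, 0.07, -0.97], "rotation": [0, 0, 0]},
    {"claw": 1, "linear": [0.1, 0.07, -0.9], "rotation": [0, 0, 0]},
    {"claw": 1, "linear": [0.1, 0.0, -0.5], "rotation": [0, 0, 0]},
    {"claw": 1, "linear": [0, 0, 0], "rotation": [0, 0, 0]}
  ]
}}

```text
time: 3.43
position: [0.4668, 0.2832, 0.2121]
tool_rot: [1.029, 1.346, -1.039]
ft_force: [0.6, 0.2, -0.2]
grip_width: 0.006
```

```bash
python3 st.py .473 .2905 .085
```

```text
3.4333 p [0.4668 0.2832 0.2121] F [ 0.58  0.24 -0.23] units/.025 tool: [ 5.077  0.432 -0.117]
rot frac [ 0.     -0.0132  0.0151] q [ 0.17  0.2  -0.83  1.69  0.12  1.33 -2.01] w 0.006370765018075128
```

Call:
{"fn": "play_rows", "kwargs": {
  "targets": [
    {"claw": 1, "linear": [0.9, 0.2, -0.06], "rotation": [0, -0.013, 0.015]},
    {"claw": 1, "linear": [0.9, 0.2, -0.06], "rotation": [0, 0, 0]},
    {"claw": 1, "linear": [0.9, 0, 0], "rotation": [0, 0, 0]},
    {"claw": 1, "linear": [0.9, 0, 0], "rotation": [0, 0, 0]},
    {"claw": 1, "linear": [0.9, 0, 0], "rotation": [0, 0, 0]},
    {"claw": 1, "linear": [0.4, 0, 0], "rotation": [0, 0, 0]},
    {"claw": 1, "linear": [0, 0, 0], "rotation": [0, 0, 0]},
    {"claw": 1, "linear": [0, 0, 0], "rotation": [0, 0, 0]}
  ]
}}

```text
time: 4.1
position: [0.4783, 0.2827, 0.0848]
tool_rot: [1.029, 1.308, -1.033]
ft_force: [-0.5, 0.5, 1.0]
grip_width: 0.005
```

```bash
python3 st.py .473 .2905 .064
python3 - <<'E'
from h import *
p=get_state()['position'];out=[]
for n,k in(('top',8),('side',6)):
    im=get_image(n);u,v=proj(n,[[.473,.2905,.058]])[0].astype(int);a=im[v-25:v+25,u-33:u+33]
    out.append(cv2.resize(a,(528,400),interpolation=cv2.INTER_CUBIC)[:,64:464]); print(n,proj(n,[p,[.473,.2905,.058]]))
cv2.imwrite('pics/e.png',np.hstack(out))
E
```

```text
4.1 p [0.4783 0.2827 0.0848] F [-0.53  0.46  1.02] units/.025 tool: [ 0.829 -0.132 -0.359]
rot frac [ 0.      0.0034 -0.0007] q [ 0.1   0.33 -0.79  1.83  0.27  1.09 -2.12] w 0.005098085665497806
top [[228.97834457 213.55978962]
 [227.63030438 216.30252557]]
side [[302.26495018 258.22038659]
 [303.55751214 267.00569703]]
```

View pics/e.png

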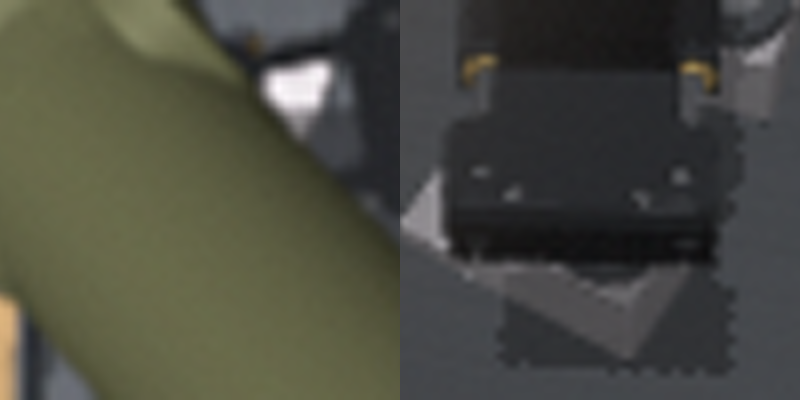

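The side view shows the shut fingertips hovering just above the probe. The state gives an offset of about -5 mm in x and +8 mm in y, so I'll correct that and come down to just above the plunger.

Call:
{"fn": "play_rows", "kwargs": {
  "targets": [
    {"claw": 1, "linear": [0, -0.13, -0.36], "rotation": [0, 0, 0]},
    {"claw": 1, "linear": [0, 0, 0], "rotation": [0, 0, 0]},
    {"claw": 1, "linear": [0.35, 0, 0], "rotation": [0, 0, 0]},
    {"claw": 1, "linear": [0.35, 0, 0], "rotation": [0, 0, 0]},
    {"claw": 1, "linear": [0, 0, 0], "rotation": [0, 0, 0]}
  ]
}}

```text
time: 4.62
position: [0.4763, 0.2941, 0.0719]
tool_rot: [1.036, 1.302, -1.024]
ft_force: [0.1, -0.9, -0.9]
grip_width: 0.005
```

```bash
python3 st.py .473 .2905 .058
```

```text
4.6167 p [0.4763 0.2941 0.0719] F [ 0.06 -0.9  -0.88] units/.025 tool: [ 0.555 -0.17   0.105]
rot frac [-0.      0.0024 -0.008 ] q [ 0.07  0.35 -0.79  1.84  0.29  1.06 -2.16] w 0.005327688347807295
```

Call:
{"fn": "play_rows", "kwargs": {
  "targets": [
    {"claw": 1, "linear": [0.15, -0.13, 0.1], "rotation": [0, 0, 0]},
    {"claw": 1, "linear": [0.15, 0, 0], "rotation": [0, 0, 0]},
    {"claw": 1, "linear": [0, 0, 0], "rotation": [0, 0, 0]}
  ]
}}

```text
time: 4.87
position: [0.4731, 0.2905, 0.0629]
tool_rot: [1.035, 1.302, -1.024]
ft_force: [0.4, -0.1, 0.3]
grip_width: 0.007
```

```bash
python3 st.py .473 .2905 .058
```

```text
4.8667 p [0.4731 0.2905 0.0629] F [ 0.45 -0.11  0.27] units/.025 tool: [ 0.196 -0.008 -0.004]
rot frac [ 0.      0.0025 -0.0072] q [ 0.08  0.35 -0.79  1.85  0.3   1.04 -2.16] w 0.00652344128081123
```

Call:
{"fn": "play_rows", "kwargs": {
  "targets": [
    {"claw": 1, "linear": [0, 0, 0], "rotation": [0, 0, 0]}
  ]
}}

```text
time: 4.95
position: [0.4729, 0.2902, 0.0625]
tool_rot: [1.035, 1.303, -1.025]
ft_force: [0.3, -0.3, 0.4]
grip_width: 0.008
```

```bash
python3 st.py .473 .2905 .058
```

```text
4.95 p [0.4729 0.2902 0.0625] F [ 0.27 -0.3   0.42] units/.025 tool: [ 0.182  0.003 -0.012]
rot frac [-0.      0.0026 -0.0068] q [ 0.08  0.35 -0.79  1.86  0.3   1.04 -2.16] w 0.00801904013618072
```

Call:
{"fn": "play_rows", "kwargs": {
  "targets": [
    {"claw": 1, "linear": [0.1, 0, 0], "rotation": [0, 0, 0]},
    {"claw": 1, "linear": [0.1, 0, 0], "rotation": [0, 0, 0]},
    {"claw": 1, "linear": [0.05, 0, 0], "rotation": [0, 0, 0]}
  ]
}}

```text
time: 5.2
position: [0.4731, 0.2903, 0.0569]
tool_rot: [1.035, 1.302, -1.025]
ft_force: [-1.3, -0.1, 5.2]
grip_width: 0.002
```

Call:
{"fn": "play_rows", "kwargs": {
  "targets": [
    {"claw": 1, "linear": [0.06, 0, 0], "rotation": [0, 0, 0]}
  ]
}}

```text
time: 5.28
position: [0.4732, 0.2903, 0.0562]
tool_rot: [1.035, 1.302, -1.026]
ft_force: [-5.8, -3.6, 18.7]
grip_width: 0.01
```

Call:
{"fn": "play_rows", "kwargs": {
  "targets": [
    {"claw": 1, "linear": [0.06, 0, 0], "rotation": [0, 0, 0]}
  ]
}}

```text
time: 5.37
position: [0.4731, 0.2904, 0.0562]
tool_rot: [1.034, 1.301, -1.026]
ft_force: [-6.7, -2.8, 19.0]
grip_width: 0.006
```

```bash
python3 st.py .473 .2905 .052
python3 - <<'E'
from h import *
im=get_image('side');a=im[225:295,255:345]
cv2.imwrite('pics/f.png',cv2.resize(a,(720,560),interpolation=cv2.INTER_CUBIC))
print(get_state()['position'],get_state()['ft_force'],proj('side',[[.473,.2905,.058],[.473,.2905,.052]])-[255,225])
E
```

```text
5.3667 p [0.4731 0.2904 0.0562] F [-6.7 -2.8 19. ] units/.025 tool: [ 0.168 -0.006 -0.007]
rot frac [-0.      0.004  -0.0066] q [ 0.07  0.36 -0.78  1.86  0.31  1.04 -2.17] w 0.0064073670917762435
[0.4731665  0.29033225 0.05628476] [-4.80909301 -3.0723467  13.91827196] [[48.55751214 42.00569703]
 [48.58317615 43.25496687]]
```

View pics/f.png

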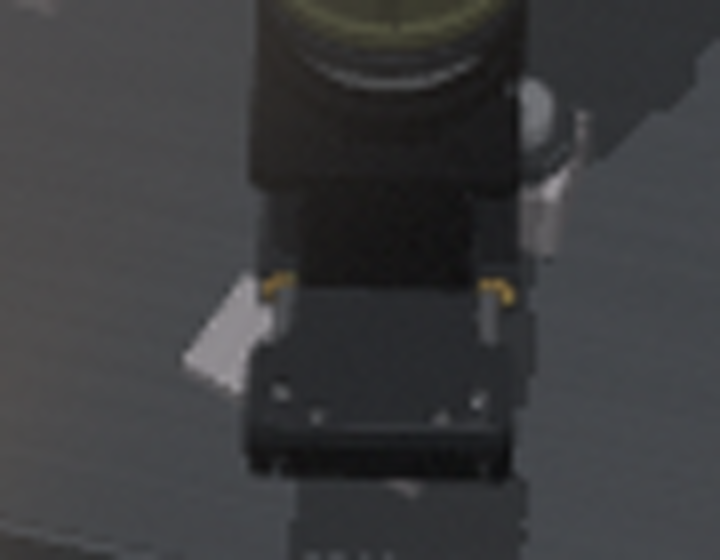

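The wide dark edge is the gripper body, about 80 mm across, which hides the fingers. The force climbs steeply from 5 N to 19 N at a reading of z ≈ 56.3 mm. That is the stop, with the height reading about 4 mm high. I'll hold with less force.

Call:
{"fn": "play_rows", "kwargs": {
  "targets": [
    {"claw": 1, "linear": [0.03, 0, 0], "rotation": [0, 0, 0]},
    {"claw": 1, "linear": [0.03, 0, 0], "rotation": [0, 0, 0]}
  ]
}}

```text
time: 5.58
position: [0.4731, 0.2903, 0.0565]
tool_rot: [1.032, 1.3, -1.027]
ft_force: [-2.4, -1.7, 6.0]
grip_width: 0.005
```

Call:
{"fn": "play_rows", "kwargs": {
  "targets": [
    {"claw": 1, "linear": [0.045, 0, 0], "rotation": [0, 0, 0]},
    {"claw": 1, "linear": [0.045, 0, 0], "rotation": [0, 0, 0]},
    {"claw": 1, "linear": [0.045, 0, 0], "rotation": [0, 0, 0]}
  ]
}}

```text
time: 5.83
position: [0.4731, 0.2904, 0.0564]
tool_rot: [1.03, 1.298, -1.028]
ft_force: [-4.1, -3.2, 11.5]
grip_width: 0.004
```

Call:
{"fn": "play_rows", "kwargs": {
  "targets": [
    {"claw": 1, "linear": [0.045, 0, 0], "rotation": [0, 0, 0]},
    {"claw": 1, "linear": [0.045, 0, 0], "rotation": [0, 0, 0]},
    {"claw": 1, "linear": [0.045, 0, 0], "rotation": [0, 0, 0]},
    {"claw": 1, "linear": [0.045, 0, 0], "rotation": [0, 0, 0]},
    {"claw": 1, "linear": [0.045, 0, 0], "rotation": [0, 0, 0]},
    {"claw": 1, "linear": [0.045, 0, 0], "rotation": [0, 0, 0]}
  ]
}}

```text
time: 6.33
position: [0.4732, 0.2904, 0.0564]
tool_rot: [1.027, 1.293, -1.031]
ft_force: [-3.6, -2.9, 10.1]
grip_width: 0.006
```

Call:
{"fn": "play_rows", "kwargs": {
  "targets": [
    {"claw": 1, "linear": [0.045, 0, 0], "rotation": [0, 0, 0]},
    {"claw": 1, "linear": [0.045, 0, 0], "rotation": [0, 0, 0]}
  ]
}}

```text
time: 6.5
position: [0.4731, 0.2904, 0.0564]
tool_rot: [1.025, 1.292, -1.031]
ft_force: [-3.4, -3.4, 10.7]
grip_width: 0.002
```

Call:
{"fn": "play_rows", "kwargs": {
  "targets": [
    {"claw": 1, "linear": [-0.12, 0, 0], "rotation": [0, 0, 0]}
  ]
}}

```text
time: 6.58
position: [0.4731, 0.2903, 0.0596]
tool_rot: [1.025, 1.291, -1.032]
ft_force: [-0.5, -1.4, 3.4]
grip_width: 0.004
```

Call:
{"fn": "play_rows", "kwargs": {
  "targets": [
    {"claw": 1, "linear": [-0.08, 0, 0], "rotation": [0, 0, 0]}
  ]
}}

```text
time: 6.67
position: [0.4732, 0.2904, 0.0621]
tool_rot: [1.025, 1.291, -1.031]
ft_force: [-0.8, 0.2, 1.8]
grip_width: 0.008
```

Call:
{"fn": "play_rows", "kwargs": {
  "targets": [
    {"claw": 1, "linear": [-0.1, 0, 0], "rotation": [0, 0, 0]}
  ]
}}

```text
time: 6.75
position: [0.4733, 0.2905, 0.0646]
tool_rot: [1.025, 1.291, -1.031]
ft_force: [0.2, -1.0, 0.5]
grip_width: 0.008
```

Call:
{"fn": "play_rows", "kwargs": {
  "targets": [
    {"claw": 1, "linear": [-0.2, 0, 0], "rotation": [0, 0, 0]},
    {"claw": 1, "linear": [-0.6, 0, 0], "rotation": [0, 0, 0]},
    {"claw": 1, "linear": [-0.9, 0, 0], "rotation": [0, 0, 0]},
    {"claw": 1, "linear": [-0.9, 0, 0], "rotation": [0, 0, 0]},
    {"claw": 1, "linear": [-0.9, 0, 0], "rotation": [0, 0, 0]}
  ]
}}

```text
time: 7.17
position: [0.4691, 0.2896, 0.1496]
tool_rot: [1.019, 1.297, -1.039]
ft_force: [0.5, 0.3, -0.1]
grip_width: 0.003
```

```bash
python3 st.py .507 -.225 .15
```

```text
7.1667 p [0.4691 0.2896 0.1496] F [ 0.55  0.34 -0.14] units/.025 tool: [ 0.376 -3.404 20.355]
rot frac [-0.      0.0122 -0.0002] q [ 0.11  0.25 -0.82  1.77  0.22  1.22 -2.1 ] w 0.003385441537937905
```

The spring forces on the way up (3.4 N at +3.2 mm, 1.8 N at +5.7 mm) match the full 6 mm stroke. Next is the key.

Call:
{"fn": "play_rows", "kwargs": {
  "targets": [
    {"claw": 1, "linear": [0, 0, 0.97], "rotation": [0, 0.012, 0]},
    {"claw": 1, "linear": [0, 0, 0.97], "rotation": [0, 0, 0]},
    {"claw": 1, "linear": [0, 0, 0.97], "rotation": [0, 0, 0]},
    {"claw": 1, "linear": [0, -0.1, 0.97], "rotation": [0, 0, 0]},
    {"claw": 1, "linear": [0, -0.1, 0.97], "rotation": [0, 0, 0]},
    {"claw": 1, "linear": [0, -0.1, 0.97], "rotation": [0, 0, 0]},
    {"claw": 1, "linear": [0, -0.1, 0.97], "rotation": [0, 0, 0]},
    {"claw": 1, "linear": [0, -0.1, 0.97], "rotation": [0, 0, 0]},
    {"claw": 1, "linear": [0, -0.1, 0.97], "rotation": [0, 0, 0]},
    {"claw": 1, "linear": [0, -0.1, 0.97], "rotation": [0, 0, 0]}
  ]
}}

```text
time: 8.0
position: [0.5152, 0.0513, 0.1571]
tool_rot: [1.035, 1.313, -1.002]
ft_force: [0.2, -0.3, -0.7]
grip_width: 0.005
```

```bash
python3 st.py .507 -.225 .13
```

```text
8.0 p [0.5152 0.0513 0.1571] F [ 0.2  -0.25 -0.71] units/.025 tool: [ 0.949 -3.124 10.62 ]
rot frac [-0.     -0.0044 -0.0121] q [ 0.49  0.11 -0.67  1.86  0.07  1.18 -1.52] w 0.004665806989467421
```

Call:
{"fn": "play_rows", "kwargs": {
  "targets": [
    {"claw": 1, "linear": [0.05, -0.3, 0.97], "rotation": [0, -0.004, -0.012]},
    {"claw": 1, "linear": [0.05, -0.3, 0.97], "rotation": [0, 0, 0]},
    {"claw": 1, "linear": [0.05, -0.3, 0.97], "rotation": [0, 0, 0]},
    {"claw": 1, "linear": [0.05, -0.3, 0.97], "rotation": [0, 0, 0]},
    {"claw": 1, "linear": [0.05, -0.3, 0.97], "rotation": [0, 0, 0]},
    {"claw": 1, "linear": [0.05, -0.3, 0.97], "rotation": [0, 0, 0]},
    {"claw": 1, "linear": [0.05, -0.3, 0.97], "rotation": [0, 0, 0]},
    {"claw": 1, "linear": [0.05, -0.3, 0.97], "rotation": [0, 0, 0]},
    {"claw": 1, "linear": [0.05, -0.3, 0.97], "rotation": [0, 0, 0]},
    {"claw": 1, "linear": [0.05, -0.3, 0.97], "rotation": [0, 0, 0]}
  ]
}}

```text
time: 8.83
position: [0.5043, -0.2151, 0.1449]
tool_rot: [1.02, 1.315, -1.015]
ft_force: [0.6, 0.7, -0.2]
grip_width: 0.006
```

Call:
{"fn": "play_rows", "kwargs": {
  "targets": [
    {"claw": 1, "linear": [0, 0, 0.3], "rotation": [0, 0, 0]},
    {"claw": 1, "linear": [0, 0, 0], "rotation": [0, 0, 0]}
  ]
}}

```text
time: 9.0
position: [0.5046, -0.2296, 0.1442]
tool_rot: [1.026, 1.31, -1.023]
ft_force: [0.4, 0.6, 0.8]
grip_width: 0.007
```

```bash
python3 st.py .507 -.225 .085
```

```text
9.0 p [ 0.5046 -0.2296  0.1442] F [0.41 0.65 0.79] units/.025 tool: [ 2.369  0.127 -0.165]
rot frac [ 0.      0.0023 -0.0029] q [ 0.79  0.2  -0.45  1.78  0.09  1.18 -1.02] w 0.006983959303079917
```

Call:
{"fn": "play_rows", "kwargs": {
  "targets": [
    {"claw": 1, "linear": [0.7, 0.12, -0.16], "rotation": [0, 0, 0]},
    {"claw": 1, "linear": [0.7, 0, 0], "rotation": [0, 0, 0]},
    {"claw": 1, "linear": [0.7, 0, 0], "rotation": [0, 0, 0]},
    {"claw": 1, "linear": [0, 0, 0], "rotation": [0, 0, 0]},
    {"claw": 1, "linear": [0, 0, 0], "rotation": [0, 0, 0]}
  ]
}}

```text
time: 9.42
position: [0.5096, -0.22, 0.0917]
tool_rot: [1.026, 1.309, -1.017]
ft_force: [-0.1, 0.0, 0.5]
grip_width: 0.008
```

```bash
python3 st.py .507 -.225 .068
python3 - <<'E'
from h import *
im=get_image('side');cv2.imwrite('pics/side_k.png',im)
print(proj('side',[get_state()['position'],[.507,-.225,.059]]))
a=cv2.resize(im[95:165,290:380],(450,350),interpolation=cv2.INTER_CUBIC)
s=cv2.imread('pics/side0.png')
b=np.vstack([cv2.resize(x[205:290,270:345],(338,350)[0:1]+(290,),interpolation=cv2.INTER_CUBIC) for x in(s,im)])
a=np.vstack([a,np.zeros((230,450,3),np.uint8)]);cv2.imwrite('pics/g.png',np.hstack([a,b]))
E
```

```text
9.4167 p [ 0.5096 -0.22    0.0917] F [-0.13  0.03  0.51] units/.025 tool: [ 0.949 -0.159  0.167]
rot frac [ 0.      0.0018 -0.0056] q [ 0.77  0.25 -0.46  1.84  0.12  1.07 -1.06] w 0.007757026438493776
[[335.70621746 127.89610404]
 [336.31419055 134.64291118]]
```

View pics/g.png

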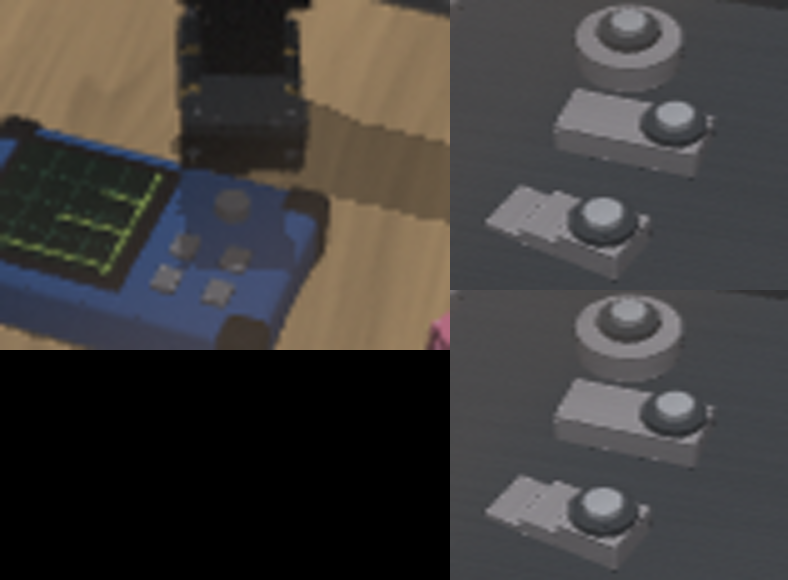

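Run:
```python
from h import *
for p in([.473,.29,.056],[.5096,-.22,.0917]):
    p=np.array(p)
    print([proj('side',[p+[sx*.0375,sy*.095,.07]])[0].round(0) for sx in(-1,1) for sy in(-1,1)])
c=calibration('side');R=cv2.Rodrigues(np.array(c['rvec']))[0];print(-R.T@np.array(c['tvec']))
```

```text
[array([328., 225.]), array([308., 290.]), array([299., 219.]), array([276., 282.])]
[array([354.,  95.]), array([342., 132.]), array([332.,  91.]), array([317., 127.])]
[0.30794687 0.8321147  0.98629303]
```

The dark shape matches the projected gripper body, so the pose reading is sound. The test pieces are unmoved and the probe is back up. Now correcting xy above the key.

Call:
{"fn": "play_rows", "kwargs": {
  "targets": [
    {"claw": 1, "linear": [0.3, -0.13, 0.14], "rotation": [0, 0, 0]},
    {"claw": 1, "linear": [0.3, 0, 0], "rotation": [0, 0, 0]},
    {"claw": 1, "linear": [0.2, 0, 0], "rotation": [0, 0, 0]},
    {"claw": 1, "linear": [0, 0, 0], "rotation": [0, 0, 0]}
  ]
}}

```text
time: 9.8
position: [0.5094, -0.2236, 0.0733]
tool_rot: [1.025, 1.306, -1.014]
ft_force: [-0.6, 0.4, -0.1]
grip_width: 0.006
```

```bash
python3 st.py .507 -.225 .0632
```

```text
9.8 p [ 0.5094 -0.2236  0.0733] F [-0.58  0.37 -0.14] units/.025 tool: [ 0.401 -0.111  0.027]
rot frac [ 0.      0.0037 -0.0079] q [ 0.77  0.27 -0.45  1.86  0.13  1.03 -1.06] w 0.005962263075707006
```

Call:
{"fn": "play_rows", "kwargs": {
  "targets": [
    {"claw": 1, "linear": [0.15, -0.1, 0.03], "rotation": [0, 0.003, -0.008]},
    {"claw": 1, "linear": [0.12, 0, 0], "rotation": [0, 0, 0]},
    {"claw": 1, "linear": [0, 0, 0], "rotation": [0, 0, 0]}
  ]
}}

```text
time: 10.05
position: [0.5072, -0.2254, 0.0662]
tool_rot: [1.02, 1.318, -1.023]
ft_force: [0.1, 0.7, -0.5]
grip_width: 0.011
```

```bash
python3 st.py .507 -.225 .0632
```

```text
10.05 p [ 0.5072 -0.2254  0.0662] F [ 0.14  0.67 -0.45] units/.025 tool: [ 0.119 -0.003 -0.019]
rot frac [0.     0.0007 0.0006] q [ 0.76  0.29 -0.45  1.85  0.14  1.03 -1.06] w 0.011094163779765026
```

Call:
{"fn": "play_rows", "kwargs": {
  "targets": [
    {"claw": 1, "linear": [0.1, 0, 0], "rotation": [0, 0, 0]},
    {"claw": 1, "linear": [0.08, 0, 0], "rotation": [0, 0, 0]}
  ]
}}

```text
time: 10.22
position: [0.5076, -0.2257, 0.0617]
tool_rot: [1.021, 1.317, -1.023]
ft_force: [0.6, -1.0, 1.1]
grip_width: 0.004
```

Call:
{"fn": "play_rows", "kwargs": {
  "targets": [
    {"claw": 1, "linear": [0.07, 0, 0], "rotation": [0, 0, 0]}
  ]
}}

```text
time: 10.3
position: [0.5077, -0.2257, 0.0598]
tool_rot: [1.021, 1.317, -1.023]
ft_force: [0.7, -0.8, 0.3]
grip_width: 0.007
```

Call:
{"fn": "play_rows", "kwargs": {
  "targets": [
    {"claw": 1, "linear": [0.05, 0, 0], "rotation": [0, 0, 0]}
  ]
}}

```text
time: 10.38
position: [0.5078, -0.2257, 0.0585]
tool_rot: [1.021, 1.317, -1.023]
ft_force: [-0.7, 1.0, 1.5]
grip_width: 0.004
```

Call:
{"fn": "play_rows", "kwargs": {
  "targets": [
    {"claw": 1, "linear": [0.045, 0, 0], "rotation": [0, 0, 0]}
  ]
}}

```text
time: 10.47
position: [0.5077, -0.2257, 0.0574]
tool_rot: [1.021, 1.317, -1.023]
ft_force: [0.5, 0.7, 2.0]
grip_width: 0.005
```

Call:
{"fn": "play_rows", "kwargs": {
  "targets": [
    {"claw": 1, "linear": [0.045, 0, 0], "rotation": [0, 0, 0]}
  ]
}}

```text
time: 10.55
position: [0.5077, -0.2257, 0.0565]
tool_rot: [1.02, 1.317, -1.023]
ft_force: [-1.3, 1.0, 3.6]
grip_width: 0.005
```

Call:
{"fn": "play_rows", "kwargs": {
  "targets": [
    {"claw": 1, "linear": [0.045, 0, 0], "rotation": [0, 0, 0]}
  ]
}}

```text
time: 10.63
position: [0.5077, -0.2257, 0.0556]
tool_rot: [1.02, 1.317, -1.023]
ft_force: [-1.5, 0.5, 4.0]
grip_width: 0.008
```

Call:
{"fn": "play_rows", "kwargs": {
  "targets": [
    {"claw": 1, "linear": [0.045, 0, 0], "rotation": [0, 0, 0]}
  ]
}}

```text
time: 10.72
position: [0.5078, -0.2257, 0.0553]
tool_rot: [1.02, 1.317, -1.023]
ft_force: [-4.6, 1.3, 12.1]
grip_width: 0.005
```

Call:
{"fn": "play_rows", "kwargs": {
  "targets": [
    {"claw": 1, "linear": [0.045, 0, 0], "rotation": [0, 0, 0]}
  ]
}}

```text
time: 10.8
position: [0.5077, -0.2258, 0.0553]
tool_rot: [1.02, 1.317, -1.024]
ft_force: [-4.9, 1.4, 11.7]
grip_width: 0.004
```

The key reached its hard stop at z = 55.3 mm (nominal 55), with the force jumping from 4 N to 12 N. Releasing and drawing clear.

Call:
{"fn": "play_rows", "kwargs": {
  "targets": [
    {"claw": 1, "linear": [0.04, 0, 0], "rotation": [0, 0, 0]},
    {"claw": 1, "linear": [0.04, 0, 0], "rotation": [0, 0, 0]},
    {"claw": 1, "linear": [-0.1, 0, 0], "rotation": [0, 0, 0]},
    {"claw": 1, "linear": [-0.2, 0, 0], "rotation": [0, 0, 0]},
    {"claw": 1, "linear": [-0.6, 0, 0], "rotation": [0, 0, 0]},
    {"claw": 1, "linear": [-0.9, 0, 0], "rotation": [0, 0, 0]},
    {"claw": 1, "linear": [-0.9, 0, 0], "rotation": [0, 0, 0]},
    {"claw": 1, "linear": [-0.9, 0, 0], "rotation": [0, 0, 0]},
    {"claw": 1, "linear": [-0.9, 0, 0], "rotation": [0, 0, 0]},
    {"claw": 1, "linear": [-0.5, 0, 0], "rotation": [0, 0, 0]}
  ]
}}

```text
time: 11.63
position: [0.5055, -0.224, 0.1818]
tool_rot: [1.019, 1.324, -1.025]
ft_force: [0.0, 0.2, 0.8]
grip_width: 0.008
```

Call:
{"fn": "play_rows", "kwargs": {
  "targets": [
    {"claw": 1, "linear": [-0.2, 0.2, 0.9], "rotation": [0, 0, 0]},
    {"claw": 1, "linear": [-0.2, 0.2, 0.9], "rotation": [0, 0, 0]},
    {"claw": 1, "linear": [-0.2, 0.2, 0.9], "rotation": [0, 0, 0]},
    {"claw": 1, "linear": [-0.2, 0.2, 0.9], "rotation": [0, 0, 0]},
    {"claw": 1, "linear": [-0.2, 0.2, 0.9], "rotation": [0, 0, 0]},
    {"claw": 1, "linear": [0, 0, 0], "rotation": [0, 0, 0]}
  ]
}}

```text
time: 12.13
position: [0.5628, -0.3301, 0.2138]
tool_rot: [1.015, 1.315, -1.02]
ft_force: [-1.3, -0.0, 0.1]
grip_width: 0.005
```

Run:
```python
from h import *
from scipy.optimize import least_squares
for n in('top','side'):
    im=get_image(n);cv2.imwrite(f'pics/{n}_end.png',im)
    d=cv2.absdiff(im,cv2.imread(f'pics/{n}0.png')).max(2)
    r=(slice(140,265),slice(200,325)) if n=='top' else (slice(185,310),slice(210,370))
    print(n,'tray max diff',d[r].max(),(d[r]>40).sum())
f=lambda x,y,k,u,v:(u+(x+.5)/k-.5,v+(y+.5)/k-.5)
T=[f(141,213,8,210,190),f(402,268,8,210,190),f(634,136,8,210,190)]
S=[f(a,b,6.4,270,200) for a,b in((218,427),(321,245),(253,70))]
for t,s in zip(T,S):
    q=least_squares(lambda p:np.r_[proj('top',p)[0]-t,proj('side',p)[0]-s],[.47,.2,.06],x_scale=.01);print(q.x.round(4),q.fun.round(2))
print(get_state()['position'],get_state()['ft_force'])
s=cv2.imread('pics/side_end.png');t=cv2.imread('pics/top_end.png')
cv2.imwrite('pics/h.png',np.hstack([cv2.resize(s[100:300,220:380],(480,600)),cv2.resize(t[130:270,350:424],(317,600))]))
```

```text
top tray max diff 22 0
side tray max diff 5 0
[0.4727 0.2911 0.0625] [ 0.    0.05 -0.04 -0.01]
[0.4555 0.195  0.0612] [ 0.    0.02 -0.01 -0.  ]
[0.5072 0.112  0.0606] [-0.01 -0.17  0.16  0.03]
[ 0.5619748  -0.32539853  0.21293049] [-0.13073039 -0.05946809 -0.01847953]
```

View pics/h.png

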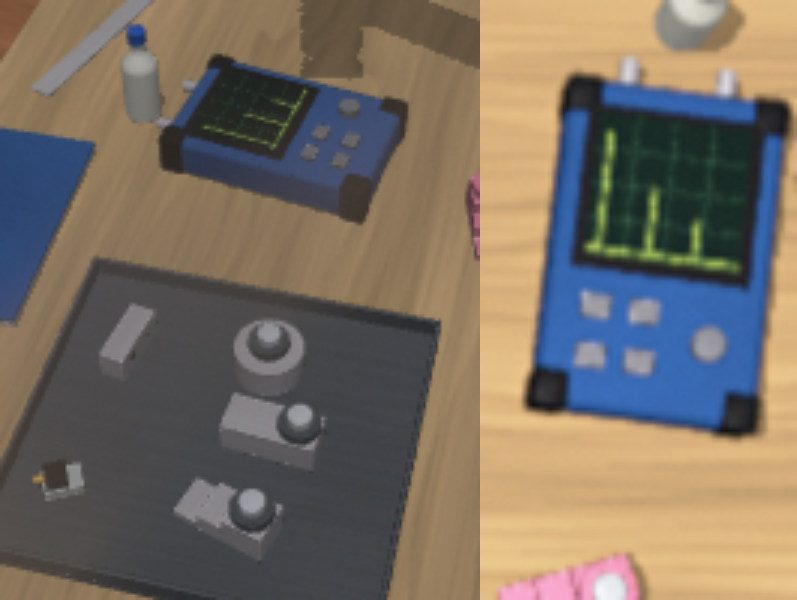

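```bash
python3 -c "
from bench import *
print(get_state()['time'],close_job())"
```

```text
the job is handed in; nothing more can be done
12.2333 None
```

I pressed the stepped-piece probe to its stop with shut fingertips, held it about 1.2 s at roughly 6–19 N, and released it. I then pressed the round store key to its stop (about 12 N), released it and drew the hand clear. I handed the job in at 12.2 s of the 48 s allowed.

**Checks that agreed:**
- The before/after pictures of the tray area show no change, so the test pieces have not moved and all three probes are up.
- The key bottomed out at z = 55.3 mm, against a nominal 55 mm.
- The wrist force was near zero at the end.

**One disagreement:** the probe hit its hard stop at a reading of z = 56.4 mm, not the stated 52 mm. First contact was at about 62.4 mm, so the stroke was still 6 mm. The forces on the way up also matched the spring. Triangulating the two camera pictures independently put the resting top at 62.5 mm, so I took the stop as genuine. I did not press again, because that would have broken the order you asked for.

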